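Hang the lift-off gate on the test cage and bolt it

ROBOT

A 6-joint arm with a two-finger parallel gripper is mounted at the origin on a cart in front of the work surface, level with it; the furniture and walls round the work are solid. World frame = base frame: x ahead of the robot, y to its left, z up, the work surface at z = 0. Lengths are in m, angles in rad, forces in N, time in s.
With the tool pointing down it reaches from about 0.35 to 1 m from the base axis. Payload 7.1 kg.
Tool frame: the origin (TCP) lies between the finger pads; the fingertips stand 22 mm ahead of it and the grasp point (between the pads) lies 3 mm ahead of it; z points along the fingers, y is the line along which they close (so a half turn about z gives the same grasp; the last joint's range is limited). The gripper opens to 85 mm and grips with 20 to 120 N. Pads are 22 mm wide; open, the fingers measure 114 mm over their backs; the gripper's body (76 mm by 85 mm) begins 54 mm behind the grasp point. The pads swing forward as they close: fully open they stand 13 mm farther back than shut.
Start: joints at [1.259, 0.423, 1.63, -0, 1.089, -0.019], TCP at [0.18, 0.598, 0.231] pointing down, gripper open.
Joint ranges: [-3, 3], [-0.9, 2.11], [0.09, 2.58], [-1.31, 4.45], [0.11, 2.69], [-2.54, 2.54]. Speed limits (rad/s): [2.39, 2.39, 3.01, 3.14, 3.14, 3.14].

INTERFACE

Orientations are given as a rotation vector (axis times angle).
In Python, from rig import manip gives the robot as it stands. The module is installed in compiled form; this text tells all that it offers. Calls block until the motion is done:
- manip.move_to(position, orientation): joint-space move of the TCP to a pose.
- manip.servo_line(position, orientation=None, rate=0.15): straight line of the TCP; orientation=None keeps the orientation; rate is the mean speed in m/s.
- manip.set_joints(angles): joint-space move.
- manip.command_gripper(opening, f_grip=None): finger opening in m; f_grip is the grip in N (None keeps the last); returns when the fingers have stopped.
- manip.hold(seconds).
- manip.solve_ik(position, orientation): joint angles nearest the present ones, or None.
- manip.camera(name): name is "scene" or "top" or "wrist"; returns a dict with "image" (480x640x3 uint8, red, green, blue), "fx", "fy", "cx", "cy" (pixels), "k1" (the pictures are not rectified: a ray, as slopes to the right and down, at radius r is drawn at 1 + k1 r^2 times it, then the intrinsics apply), "cam_to_world" (4x4, takes a point from camera to world coordinates); the wrist camera has in their place "mount" (4x4, takes a point from camera to tool coordinates, whose origin is the TCP and whose axes are the flange's). Camera axes: x right, y down, z forward; pixel columns grow to the right and rows downward; lengths in m; the calibration is good to about 2 mm. A picture is of the moment at which its call begins: read the wrist's pose just before it. There is no depth.
A pose or a line that the arm cannot do raises manip.IKError and nothing moves.
- manip.sign_off(): hands the job in; it is judged then, once.
Readings, each from a call of its own:
- manip.get_time(): time.
- manip.get_joint_positions(): joint angles.
- manip.get_joint_vel(): joint speeds.
- manip.get_tau(): joint torques, N m.
- manip.get_position(): TCP position.
- manip.get_ee_rot(): TCP orientation.
- manip.get_contact_force(): force on the tool from outside, world axes, zero at the start.
- manip.get_torque(): the same for the moment, N m.
- manip.get_width(): finger opening in m.
- manip.get_grip_force(): force on a finger pad.
Only numpy, scipy, OpenCV 4.12 (cv2) and the standard library are available. Lean on these libraries where they do the work, as an engineer would, in place of code of your own. Each camera call takes 0.05 s, during which the arm holds its last target. There are 200 camera calls.

TASK

Close up the test cage with its yellow lift-off gate. Take the gate off the peg of the leaning rack (lift it clear of the peg's upturned tip first), hang it upright on the cage with it standing wide open, so that both of its hinge eyes drop fully down over the two hinge pins; then swing it shut against its stop and slide the red-handled bolt fully home in front of it. Leave the transformer in the cage and the other things on the bench where they are.

Things in the scene. Friction and masses are not known exactly. Their poses are not given: they have to be found in the camera images.
- gate_grip (a point): Centre of the black grip rail (80 long, 12 thick, 24 mm high) on top of the yellow gate; take the gate here, across the 12 mm. Axes are the gate's: z up along it, y in its plane towards the hinge edge, x through the sheet. From here: hinge axis 74 mm along +y, free edge 64 along -y, lower edge 130 along -z. It starts leaning 30 degrees on the rack; its peg comes out on the gate's +x side, square to the sheet.
- gate: Yellow louvred gate, loose, 0.22 kg: sheet 6 mm thick, 124 wide, 120 high, rail above (top at 142 mm). Origin on the hinge axis at the lower edge's height, axes as gate_grip. Hangs on the rack's peg by a slot 16 wide, 26 mm high in mid-sheet, its top edge 42 mm below gate_grip. When hung and shut its axes are parallel to the cage's. It turns freely on the pins and stays where left.
- gate_lower_eye (a point): Centre of the lower mouth of the gate's lower hinge eye: a steel tube 18 mm long, hole 11 mm, outside 19 mm, along the gate's z axis. 74 mm along +y and 124 mm along -z from gate_grip.
- gate_upper_eye (a point): The same point of the upper hinge eye, 96 mm above the lower one on the same axis.
- rack_peg (a point): Mid-length of the fixed rack's steel peg (6 mm round), square out of a plywood board that leans back 30 degrees (100 mm wide, top 105 mm over the bench, below the gate's rail). Straight for 34 mm, then turned up: ends 42 mm out, tip 10 mm higher. The gate rests against the board: lift it 11 to 19 mm (best 15) along its own plane to clear the tip, then slide it 50 mm or more out.
- cage: Fixed grey test cage, blue front posts; 140 deep, 200 wide, 150 mm high, front open. Origin under its middle; x to its back, y to its left seen from the front. Front face x = -65 mm, hinge axis x = -79, y = 85. The shut gate's sheet lies in plane x = -79, lower edge at z = 12, on a rubber stop at y = -50; it opens towards -x (at 90 degrees open the gate's y axis is along the cage's +x).
- cage_lower_pin (a point): Top of the cage's lower hinge pin: upright steel pin 8 mm thick, 22 mm high over its bracket, the last 6 mm tapered. Fully hung, the eye's lower mouth rests on the bracket, 22 mm below this point. Axes as the cage's.
- cage_upper_pin (a point): Top of the upper hinge pin, equal to and 96 mm straight above the lower one. Its bracket, on the same axis, stops the lower eye from coming down past it: bring the gate in from the front with each eye's mouth 5 to 40 mm above its own pin's top, then lower it.
- bolt_handle (a point): Point on the bolt's upright red handle (10 by 10 mm; top 20 mm above this point, foot 60 mm below), standing 33 mm in front of the plane of the shut gate. Pushing it, or carrying it, along the cage's +y slides the bolt in front of the shut gate's free edge. Axes as the cage's.
- cage_bolt (a joint): Travel of the bolt in m along the cage's +y: 0 fully withdrawn, 0.032 fully home. Starts withdrawn (0 to 0.008); about 1.5 N moves it and it stays where it is left.
- transformer: Transformer 63x50x50 mm standing in the cage; to be left alone. Origin under its centre.
- solder_spool: Blue and white solder spool, 61x61x30 mm, a bystander. Origin under its centre.
- flux_tin: Round red tin, 57x57x20 mm, a bystander. Origin under its centre.
- threadlock_bottle: Small red bottle with a white nozzle, 38x38x98 mm, a bystander. Origin under its centre.
- screwdriver_green: Green screwdriver, 150x18x17 mm, a bystander. Origin under its centre.
- contact_cleaner: Blue spray can with a white cap, 55x55x180 mm, a bystander. Origin under its centre.
- alcohol_bottle: White bottle with a red cap, 75x75x234 mm, a bystander. Origin under its centre.

How it is judged:
On the way, in this order (a step that is already met when the one before it is completed fails the run):
1. the gate is off the peg, clear of the rack (distance between gate_grip and rack_peg above 0.12 m), for 0.1 s.
2. the gate stands open (at least 35 degrees) with both eyes fully down over their pins (horizontal distance between gate_lower_eye and cage_lower_pin below 0.006 m and horizontal distance between gate_upper_eye and cage_upper_pin below 0.006 m and z of gate_lower_eye in the frame of cage_lower_pin below -0.018 m and z of gate_upper_eye in the frame of cage_upper_pin below -0.018 m and angle between gate_grip's own z axis and vertical below 0.12 rad and angle between the y axis of gate_grip and the y axis of cage, either way round above 0.6 rad), for 0.3 s.
3. the hung gate is swung shut (horizontal distance between gate_lower_eye and cage_lower_pin below 0.006 m and horizontal distance between gate_upper_eye and cage_upper_pin below 0.006 m and z of gate_lower_eye in the frame of cage_lower_pin below -0.018 m and z of gate_upper_eye in the frame of cage_upper_pin below -0.018 m and angle between gate_grip's own z axis and vertical below 0.12 rad and x of gate_grip in the frame of cage above -0.087 m and angle between the y axis of gate_grip and the y axis of cage, either way round below 0.1 rad), for 0.2 s.
4. the bolt is home in front of the shut gate (all of step 3 and value of joint cage_bolt above 0.027 m), for 0.2 s.
At the end, for the whole second after the job is handed in: The gate hangs upright with both eyes over their pins (within 4 mm of fully down), is shut (rail at most 8 mm proud of its shut plane, parallel to the cage front within 6 degrees) and at rest, and the bolt is within 5 mm of fully home in front of it (all of step 4 and linear speed of gate below 0.02 m/s); the robot touches nothing.
It fails at once if the transformer in the cage is pushed more than 20 mm (distance of transformer from where it was at the start of the episode above 0.02 m).
It fails at once if another thing on the bench is moved more than 30 mm (distance of any of solder_spool, flux_tin, threadlock_bottle, screwdriver_green, contact_cleaner, alcohol_bottle from where it was at the start of the episode above 0.03 m).
It also fails if it takes over 58 s, if anything falls off the work surface, if the arm or the gripper's body presses on something with over 40 N, if the wrist force passes 120 N, or if a joint passes its speed limit or range.

## Working session

There is one attempt and no reset: what is moved stays moved. The work goes in short steps, each a Python script; the robot and the scene stay as the last script left them, time stands still between calls to the robot, and variables do not carry over. Pictures are saved under pics/ and viewed, at most 10 in all, crops included, and the job is handed in when it is done.

```bash
mkdir -p pics
cat > h.py <<'E'
import numpy as np, cv2
from rig import manip
from scipy.spatial.transform import Rotation as R
def cam(name):
    p=np.array(manip.get_position()); o=np.array(manip.get_ee_rot())
    c=manip.camera(name)
    if 'mount' in c:
        T=np.eye(4); T[:3,:3]=R.from_rotvec(o).as_matrix(); T[:3,3]=p
        c['cam_to_world']=T@np.array(c['mount'])
    c['T']=np.array(c['cam_to_world']); return c
def save(c,fn): cv2.imwrite(fn,cv2.cvtColor(c['image'],cv2.COLOR_RGB2BGR))
def ray(c,u,v):
    K=np.array([[c['fx'],0,c['cx']],[0,c['fy'],c['cy']],[0,0,1.]])
    q=cv2.undistortPoints(np.array([[[u,v]]],float),K,np.array([c['k1'],0,0,0,0.]))[0,0]
    d=c['T'][:3,:3]@np.array([q[0],q[1],1]); return c['T'][:3,3],d/np.linalg.norm(d)
def plane(c,u,v,z):
    o,d=ray(c,u,v); return o+d*(z-o[2])/d[2]
def tri(rs):
    A=sum(np.eye(3)-np.outer(d,d) for o,d in rs); b=sum((np.eye(3)-np.outer(d,d))@o for o,d in rs)
    x=np.linalg.solve(A,b); return x,[np.linalg.norm((np.eye(3)-np.outer(d,d))@(x-o)) for o,d in rs]
def proj(c,P):
    q=np.linalg.inv(c['T'])@np.append(P,1); a=q[:2]/q[2]; s=1+c['k1']*(a@a)
    return np.array([c['fx']*a[0]*s+c['cx'],c['fy']*a[1]*s+c['cy']])
E
python3 - <<'E'
from h import *
for n in ('scene','top','wrist'):
    c=cam(n); save(c,f'pics/{n}0.png'); print(n,c['fx'],c['k1'],np.round(c['T'],3).tolist())
    np.save(f'{n}0.npy',c,allow_pickle=True)
print(manip.get_time(), manip.get_ee_rot())
E
```

```text
scene 623.8873811726619 -0.024021241599928116 [[0.916, -0.27, 0.298, 0.203], [-0.402, -0.64, 0.655, -0.707], [0.014, -0.719, -0.695, 0.961], [0.0, 0.0, 0.0, 1.0]]
top 611.2741007803203 -0.10082167422523289 [[-0.429, -0.843, 0.324, 0.218], [-0.903, 0.404, -0.147, 0.226], [-0.007, -0.356, -0.935, 1.185], [0.0, 0.0, 0.0, 1.0]]
wrist 376.214003607833 -0.032893643553150984 [[0.29, 0.909, 0.299, 0.104], [0.957, -0.275, -0.09, 0.623], [0.0, 0.312, -0.95, 0.373], [0.0, 0.0, 0.0, 1.0]]
0.15 [-4.58265229e-01 -3.10780097e+00  1.81020913e-03]
```

View pics/scene0.png

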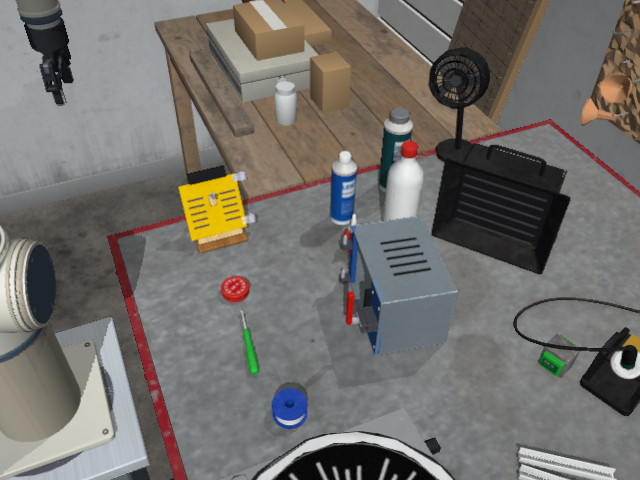

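View pics/top0.png

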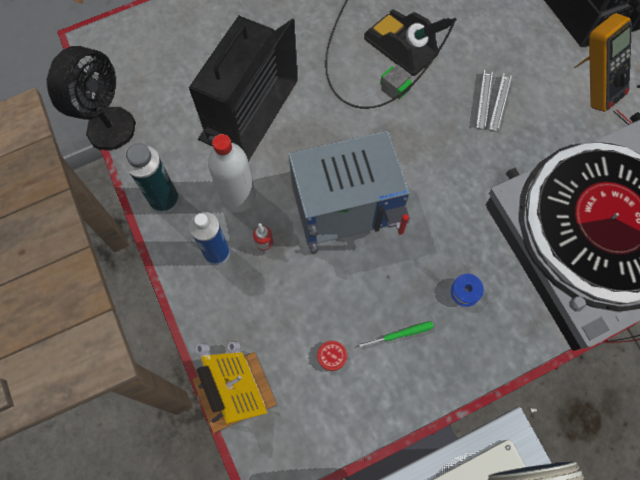

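The scene view shows the gate at about (213,207), with its rail at (207,178) and its eyes at (240,177) and (250,218). The cage front runs from the pins near (350,235) to the red handle at (350,308). In the top view the gate is at (237,385), the cage roof at (348,170), the pins near (311,235) and the handle at (404,223). I'll zoom in on these.

Run:
```python
from h import *
s=cv2.imread('pics/scene0.png'); t=cv2.imread('pics/top0.png')
def z(im,x,y,w=100,h=75): return cv2.resize(im[y:y+h,x:x+w],(400,300),interpolation=cv2.INTER_CUBIC)
a=np.vstack([np.hstack([cv2.resize(s[160:260,160:293],(400,300),interpolation=cv2.INTER_CUBIC),cv2.resize(s[210:360,310:510],(400,300),interpolation=cv2.INTER_CUBIC)]),
 np.hstack([cv2.resize(t[335:435,165:298],(400,300),interpolation=cv2.INTER_CUBIC),cv2.resize(t[125:260,265:445],(400,300),interpolation=cv2.INTER_CUBIC)])])
cv2.imwrite('pics/z1.png',a)
```

```text
(no output)
```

View pics/z1.png

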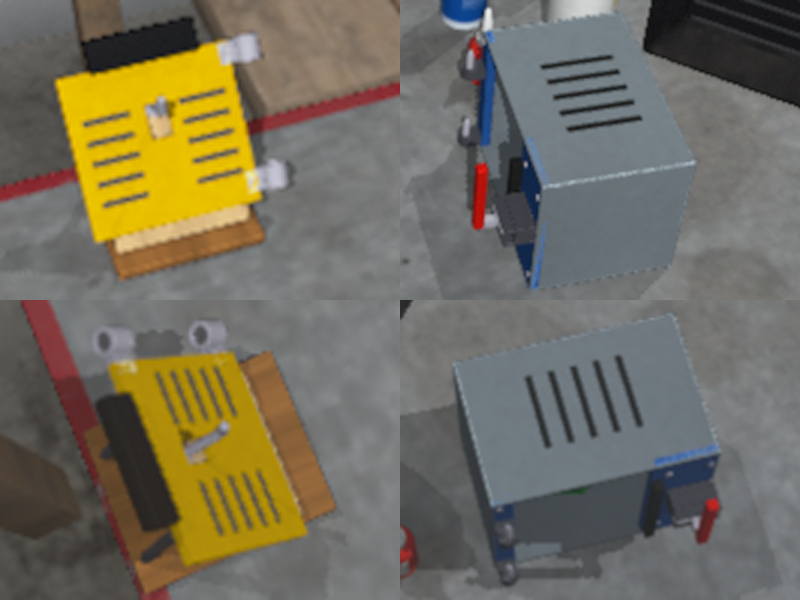

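Each view shows four sheet corners, the roof corners, the pin tops and the handle. I'll triangulate these across the two views: yellow mask corners for the gate, and picked points for the cage.

Run:
```python
from h import *
S=np.load('scene0.npy',allow_pickle=True).item(); T=np.load('top0.npy',allow_pickle=True).item()
def T3(a,b):
    x,e=tri([ray(S,*a),ray(T,*b)]); return np.round(x*1000,1),np.round(np.array(e)*1000,1)
def sc(p): return (160+p[0]*.3325,160+p[1]/3)
def sg(p): return (310+(p[0]-400)*.5,210+p[1]*.5)
def tg(p): return (165+p[0]*.3325,335+(p[1]-300)/3)
def tc(p): return (265+(p[0]-400)*.45,125+(p[1]-300)*.45)
for n,C in (('s',S),('t',T)):
    h=cv2.cvtColor(C['image'],cv2.COLOR_RGB2HSV); m=cv2.inRange(h,(20,150,100),(35,255,255))
    cs,_=cv2.findContours(m,0,1); c=[c for c in cs if cv2.contourArea(c)>600 and c[:,0,0].mean()<300]
    print(n,[(cv2.contourArea(k),cv2.approxPolyDP(cv2.convexHull(k),5,True)[:,0].tolist()) for k in c])
print('gate')
for n,a,b in (('TF',(57,80),(185,565)),('TH',(230,43),(110,362)),('BH',(258,203),(233,352)),('BF',(97,240),(305,533))):
    print(n,*T3(sc(a),tg(b)))
print('eyes mouths')
print('rail TF/TH',T3(sc((83,40)),tg((150,528))),T3(sc((192,18)),tg((100,402))))
print('cage roof')
for n,a,b in (('FL',(490,32),(492,503)),('BL',(613,13),(455,365)),('BR',(693,158),(670,315)),('FR',(545,185),(718,455))):
    print(n,*T3(sg(a),tc(b)))
print('pinU',*T3(sg((468,50)),tc((507,530)))); print('pinL',*T3(sg((466,122)),tc((509,568))))
print('handle top',*T3(sg((481,165)),tc((712,502))),'bot',*T3(sg((478,228)),tc((705,540))))
```

```text
s [(3033.0, [[232, 173], [246, 226], [192, 240], [178, 187]])]
t [(2546.0, [[242, 353], [266, 412], [227, 423], [201, 357]])]
gate
TF [348.7 344.1 121.1] [0.7 0.7]
TH [474.  339.4 119.2] [0.9 0.9]
BH [468.5 276.5  18.3] [1.2 1.2]
BF [347.1 280.4  21.8] [0.6 0.6]
eyes mouths
rail TF/TH (array([372.5, 351.4, 144.2]), array([0.7, 0.7])) (array([450.6, 350.9, 140.4]), array([1.4, 1.4]))
cage roof
FL [624.2  66.  145.9] [1.7 1.7]
BL [749.2  41.5 149.5] [2.1 2.1]
BR [ 716.4 -149.6  148.6] [0.6 0.6]
FR [ 582.8 -124.4  145.7] [2.6 2.6]
pinU [600.8  63.2 133.5] [1. 1.]
pinL [602.7  61.9  33.1] [0.5 0.5]
handle top [539.2 -93.9 160.9] [0.5 0.5] bot [537.5 -97.2  78.9] [1. 1.]
```

```bash
cat >> h.py <<'E'
def frame(x,z):  # rotation from approx tool x and exact z
    z=np.array(z,float)/np.linalg.norm(z); x=np.array(x,float); x-=z*(x@z); x/=np.linalg.norm(x)
    return np.column_stack([x,np.cross(z,x),z])
def rv(M): return R.from_matrix(M).as_rotvec()
E
python3 - <<'E'
from h import *
S=np.load('scene0.npy',allow_pickle=True).item(); T=np.load('top0.npy',allow_pickle=True).item();W=np.load('wrist0.npy',allow_pickle=True).item()
print('mount',np.round(W['mount'],3).tolist())
x,e=tri([ray(S,248,198),ray(T,135,375)]); print('table corner',x,e)
for n,u,v,z in (('bottle tip',264,226,.098),('can top',202,220,.18),('alc cap',222,142,.234),('spool',467,290,.03),('tin',333,356,.02),('sd tip',360,347,.01),('sd end',432,325,.01)):
    print(n,np.round(plane(T,u,v,z),3))
G=np.array([.4129,.3476,.1292]);yg=np.array([.9994,-.035,0]);zg=np.array([.0175,.4997,.866])
H=np.array([.6017,.0625]);a=np.deg2rad(-10.9);ex=np.array([np.cos(a),np.sin(a),0]);ey=np.array([-np.sin(a),np.cos(a),0])
J=np.round
for s in (1,-1):
    print('flip',s)
    Rg=frame(s*yg,-zg)
    print(' pick',manip.solve_ik(G+.06*zg,rv(Rg)),manip.solve_ik(G,rv(Rg)))
    for op in (90,60):
        b=a-np.deg2rad(90-op)*-1  # gate y dir angle
        t=np.deg2rad(op); gy=np.cos(t)*ey+np.sin(t)*ex
        P=np.append(H,0)-.074*gy+[0,0,.2]
        print(' hang',op,P,manip.solve_ik(P,rv(frame(s*gy,[0,0,-1]))))
    print(' push',manip.solve_ik(np.append(H,.145)-.09*ey-.02*ex,rv(frame(s*ex,[0,0,-1]))))
    P=np.array([.50,.03,.30])
    print(' look',manip.solve_ik(P,rv(frame(s*ex,[0,0,-1]))))
E
```

```text
mount [[-0.001, -0.95, -0.312, 0.08], [1.0, -0.002, 0.001, 0.001], [-0.001, -0.312, 0.95, -0.143], [0.0, 0.0, 0.0, 1.0]]
table corner [ 0.54497216  0.5065753  -0.10059855] [np.float64(0.002368063723744218), np.float64(0.0023680637237442855)]
bottle tip [0.658 0.141 0.098]
can top [0.683 0.243 0.18 ]
alc cap [0.783 0.155 0.234]
spool [ 0.389 -0.17   0.03 ]
tin [0.389 0.123 0.02 ]
sd tip [0.383 0.068 0.01 ]
sd end [ 0.361 -0.079  0.01 ]
flip 1
 pick None None
 hang 90 [0.52903506 0.07649306 0.2       ] [ 1.21330510e-01  3.31180852e-01  1.85471076e+00 -4.44089210e-16
  9.55701046e-01  1.88236773e+00]
 hang 60 [0.53177378 0.03828588 0.2       ] [0.04955052 0.32923108 1.85767435 0.         0.95468722 1.28698896]
 push [-6.01280996e-02  4.50781414e-01  1.82249176e+00 -4.44089210e-16
  8.68319478e-01  1.70090912e+00]
 look [ 3.61686444e-02  1.57725437e-01  1.82875466e+00 -4.44089210e-16
  1.15511255e+00  1.79720586e+00]
flip -1
 pick [ 0.88244511  0.5961368   1.56931164 -0.31278848  1.41387856 -0.53491515] [ 0.85441538  0.63459083  1.64766175 -0.3333524   1.29605151 -0.51858762]
 hang 90 [0.52903506 0.07649306 0.2       ] [ 1.21330510e-01  3.31180852e-01  1.85471076e+00 -4.44089210e-16
  9.55701046e-01 -1.25922493e+00]
 hang 60 [0.53177378 0.03828588 0.2       ] [ 4.95505166e-02  3.29231077e-01  1.85767435e+00 -4.44089210e-16
  9.54687222e-01 -1.85460370e+00]
 push [-6.01280996e-02  4.50781414e-01  1.82249176e+00 -4.44089210e-16
  8.68319478e-01 -1.44068354e+00]
 look [ 3.61686444e-02  1.57725437e-01  1.82875466e+00 -4.44089210e-16
  1.15511255e+00 -1.34438679e+00]
```

Run:
```python
from h import *
a=np.deg2rad(-10.9);ex=np.array([np.cos(a),np.sin(a),0])
o=rv(frame(-ex,[0,0,-1]))
ims=[]
for i,P in enumerate(([.50,.07,.28],[.47,-.03,.29])):
    manip.move_to(P,o); c=cam('wrist'); np.save(f'w{i+1}.npy',c,allow_pickle=True); ims.append(c['image']); print(manip.get_time(),manip.get_position())
    for n,X in (('pinU',[.6008,.0632,.1335]),('pinL',[.6027,.0619,.0331]),('h',[.5392,-.0939,.1609])): print(n,proj(c,np.array(X)))
a=[cv2.resize(im,(800,600))[:,:] for im in ims]
cv2.imwrite('pics/w12.png',cv2.cvtColor(np.vstack([cv2.resize(im[0:240],(800,300)) for im in ims]),cv2.COLOR_RGB2BGR))
```

```text
2.4167 [0.49999023 0.07069536 0.27991372]
pinU [329.53165298 326.97274911]
pinL [326.01270298 280.64532053]
h [122.00029227 311.35990362]
2.9667 [ 0.47026854 -0.02963216  0.29007716]
pinU [442.8635507  329.90471216]
pinL [415.02635512 284.44963544]
h [256.1684314  316.70380416]
```

View pics/w12.png

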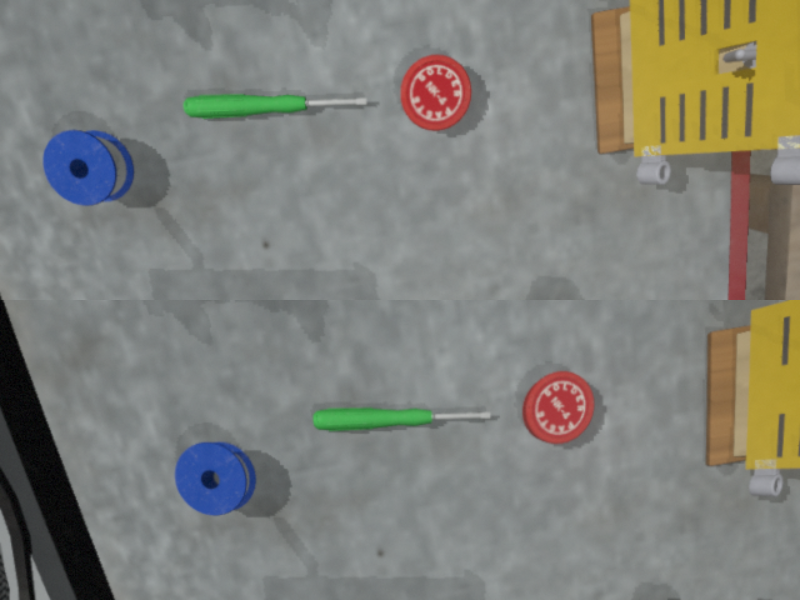

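The upper halves show only the bench: spool, screwdriver, tin and gate. The pins fall in the lower halves, so I'll crop there.

Run:
```python
from h import *
o=[]
for i,x0 in ((1,90),(2,220)):
    c=np.load(f'w{i}.npy',allow_pickle=True).item(); im=c['image'][250:363,x0:x0+300]; o.append(cv2.resize(im,(800,300),interpolation=cv2.INTER_CUBIC))
cv2.imwrite('pics/w12b.png',cv2.cvtColor(np.vstack(o),cv2.COLOR_RGB2BGR))
```

```text
(no output)
```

View pics/w12b.png

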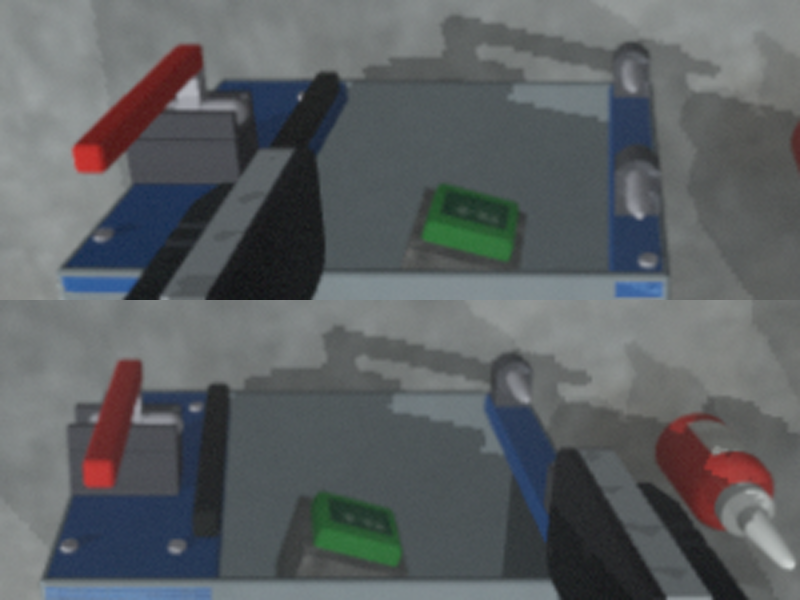

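Run:
```python
from h import *
L=lambda n:np.load(n+'.npy',allow_pickle=True).item()
S,T,A,B=L('scene0'),L('top0'),L('w1'),L('w2')
def sg(p): return (310+(p[0]-400)*.5,210+p[1]*.5)
def tc(p): return (265+(p[0]-400)*.45,125+(p[1]-300)*.45)
pu=[(A,(330,330.2)),(S,sg((468,50))),(T,tc((507,530)))]
pl=[(A,(326.3,284.7)),(B,(415.8,287.7)),(S,sg((466,122))),(T,tc((509,568)))]
h=[(A,(123.8,309.5)),(B,(257,315.5)),(S,sg((481,165))),(T,tc((712,502)))]
for n,q in (('pu',pu),('pl',pl),('h',h)):
    x,e=tri([ray(c,*p) for c,p in q]); print(n,np.round(x*1e3,1),np.round(np.array(e)*1e3,1))
x,e=tri([ray(c,*p) for c,p in pl[:2]]);print('pl wrist',x)
x,e=tri([ray(c,*p) for c,p in h[:2]]);print('h wrist',x)
print('pu at z=.136',plane(A,330,330.2,.136),'pl at .040',plane(A,326.3,284.7,.04),plane(B,415.8,287.7,.04))
# front roof corners view1, view2 
ap=lambda p:(90+p[0]*.375,250+p[1]*113/300); bp=lambda p:(220+p[0]*.375,250+(p[1]-300)*113/300)
for n,q in (('FR',ap((63,270))),('FL',ap((667,272)))): print(n,plane(A,*q,.15))
print('FR2',plane(B,*bp((45,579)),.15), plane(B,*bp((555,579)),.15))
```

```text
pu [601.3  63.1 134.6] [1.8 0.5 1.8]
pl [604.1  61.6  35.2] [2.4 1.7 1.7 2.5]
h [539.2 -93.5 159.7] [0.9 0.3 0.3 1.2]
pl wrist [0.60565162 0.06161966 0.03659357]
h wrist [ 0.53911527 -0.09349152  0.15873732]
pu at z=.136 [0.60253568 0.06322403 0.136     ] pl at .040 [0.60446051 0.06174812 0.04      ] [0.60336966 0.06102365 0.04      ]
FR [ 0.58016959 -0.12280557  0.15      ]
FL [0.61695587 0.06894816 0.15      ]
FR2 [ 0.57963913 -0.12352556  0.15      ] [0.61266747 0.04379747 0.15      ]
```

```bash
cat >> h.py <<'E'
G=np.array([.4129,.3476,.1292]);yg=np.array([.9994,-.035,0]);zg=np.array([.0175,.4997,.866]);xg=np.cross(yg,zg)
H=np.array([.6025,.0627]);a_=np.deg2rad(-10.9);ex=np.array([np.cos(a_),np.sin(a_),0]);ey=np.array([-np.sin(a_),np.cos(a_),0])
E
python3 - <<'E'
from h import *
o=rv(frame(-yg,-zg))
manip.move_to(G+.09*zg,o); manip.command_gripper(.045); print(manip.get_time(),manip.get_position())
c=cam('wrist'); np.save('w3.npy',c,allow_pickle=True); save(c,'pics/w3.png')
for n,P in (('grip top c',G+.012*zg),('free end top',G+.012*zg-.04*yg),('hinge end top',G+.012*zg+.04*yg),('eyeU',G+.074*yg-.010*zg),('TF',G-.064*yg-.012*zg+.003*xg),('BF',G-.064*yg-.13*zg+.003*xg),('TH',G+.06*yg-.012*zg+.003*xg)): print(n,np.round(proj(c,P),1))
E
```

```text
5.075 [0.41466397 0.39235836 0.20726825]
grip top c [316.2 245.8]
free end top [316.  182.4]
hinge end top [316.4 302.8]
eyeU [316.6 329.3]
TF [311.3 138.2]
BF [313.2 129.8]
TH [312.5 311.3]
```

View pics/w3.png

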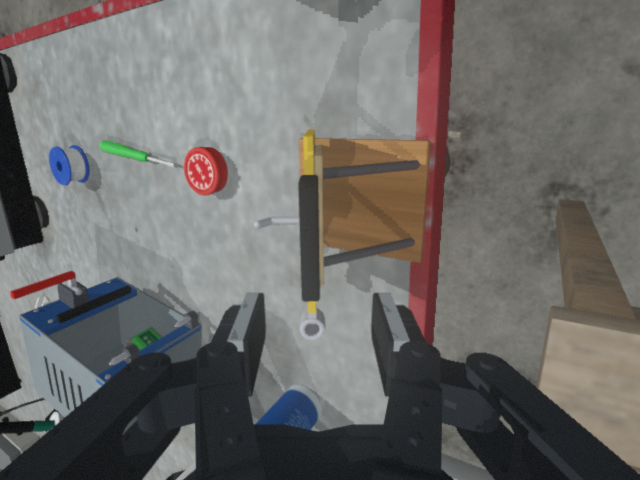

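The rail's top face spans (309,177) to (311,300), against a predicted column of 316 and rows 182–303. I'll shift the grip about 3.7 mm along +x and 2.5 mm along −y of the gate, then grasp, lift 15 mm and slide out.

Run:
```python
from h import *
o=rv(frame(-yg,-zg)); g=G+.0037*xg-.0025*yg
manip.servo_line(g+.04*zg,o,rate=.15)
manip.servo_line(g+.005*zg,o,rate=.1)
print('F',np.round(manip.get_contact_force(),1))
manip.command_gripper(.0,60); print('w',manip.get_width(),manip.get_grip_force(),np.round(manip.get_contact_force(),1))
p=np.array(manip.get_position()); print(p)
manip.servo_line(p+.015*zg,rate=.08); print('F',np.round(manip.get_contact_force(),1),manip.get_position())
manip.servo_line(p+.015*zg+.06*xg,rate=.1); print('F',np.round(manip.get_contact_force(),1),manip.get_width(),manip.get_time())
manip.servo_line(p+.015*zg+.10*xg+[0,0,.03],rate=.15); print('F',np.round(manip.get_contact_force(),1),manip.get_position(),manip.get_time())
```

```text
F [0.1 0.2 0.5]
w 0.009685982555402768 59.70513839274645 [0.2 0.2 5.6]
[0.41071345 0.34723862 0.13613188]
F [-0.2 -1.4 -1.3] [0.41118169 0.35527354 0.14953719]
F [-1.1  0.2 -1.5] 0.00956184873963322 7.6083
F [ 0.3  1.1 -1.8] [0.40795754 0.2685415  0.22891142] 8.1667
```

Run:
```python
from h import *
o=rv(frame(-ex,[0,0,-1]))
P=np.append(H,.195)-.074*ex
manip.move_to(P-.08*ex+[0,0,.03],o); print(manip.get_time(),manip.get_contact_force())
manip.servo_line(P-.05*ex,o,rate=.2); manip.servo_line(P,rate=.12); manip.hold(.2)
print(manip.get_time(),manip.get_position(),manip.get_contact_force())
C={n:cam(n) for n in('scene','top','wrist')}
for n in C: np.save(n+'4.npy',C[n],allow_pickle=True)
s,t=C['scene'],C['top']
for z in (.156+.0,.060): 
  for n in (s,t): print(z,proj(n,np.append(H,z)))
def z(im,x,y,w,h): return cv2.resize(im[y:y+h,x:x+w],(400,300),interpolation=cv2.INTER_CUBIC)
im=np.vstack([np.hstack([z(s['image'],290,190,120,90),z(s['image'],310,240,80,60)]),np.hstack([z(t['image'],260,185,120,90),z(C['wrist']['image'],220,240,200,150)])])
cv2.imwrite('pics/a4.png',cv2.cvtColor(im,cv2.COLOR_RGB2BGR))
```

```text
8.95 [-0.24736861  0.32987677 -1.67118264]
10.075 [0.52903125 0.07683247 0.19501692] [ 0.13032032 -0.09367041 -2.08941248]
0.156 [344.9538303  226.58524562]
0.156 [312.66325218 222.53387211]
0.06 [343.01462016 261.68647304]
0.06 [313.4321141  240.94039342]
```

View pics/a4.png

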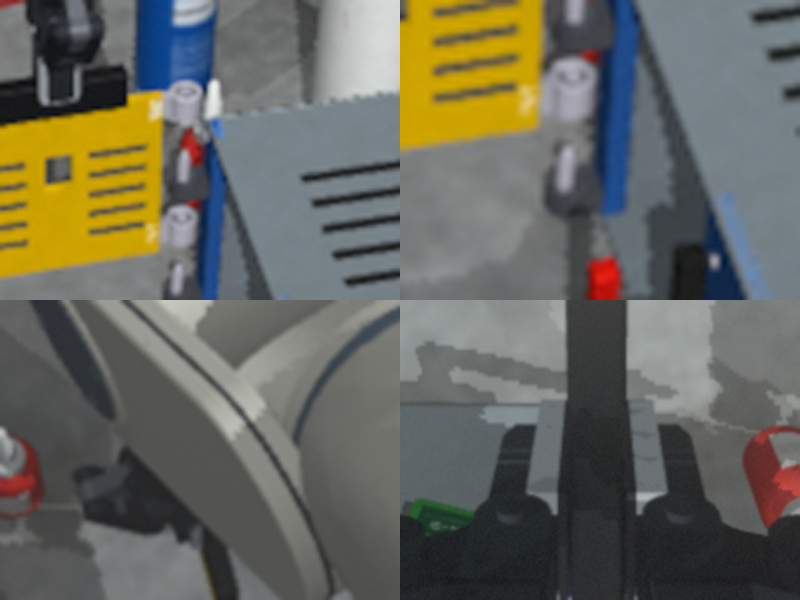

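The scene view shows the upper eye (about 345,217–226) in line above the upper pin tip (345.5,235). The lower eye (344,255–260) is in line above the lower tip (343,269), within about 1 px. The arm hides the top view. I'll lower slowly with force checks.

Run:
```python
from h import *
p=np.array(manip.get_position()); p[:2]=(np.append(H,0)-.074*ex)[:2]
manip.servo_line([p[0],p[1],.174],rate=.1)
for z in np.arange(.171,.140,-.003):
    manip.servo_line([p[0],p[1],z],rate=.06); f=np.array(manip.get_contact_force()); t=manip.get_torque()
    print(round(z,3),np.round(manip.get_position(),4),np.round(f,1),np.round(t,2))
    if f[2]>7 or abs(f[:2]).max()>10: break
print(manip.get_time())
```

```text
0.171 [0.53   0.0767 0.1712] [-0.8 -0.6 -1.7] [-0.02  0.   -0.  ]
0.168 [0.5297 0.0767 0.1679] [ 0.2  0.1 -2.7] [-0.01  0.05 -0.01]
0.165 [0.5298 0.0767 0.1648] [ 0.4  1.1 -2.7] [ 0.11 -0.01  0.02]
0.162 [0.5298 0.0767 0.1618] [-0.2  1.  -2.8] [ 0.2  -0.09  0.04]
0.159 [0.5298 0.0767 0.1588] [ 1.3  0.7 -2.2] [ 0.28 -0.12  0.08]
0.156 [0.5298 0.0767 0.1558] [ 0.5  0.3 -3.4] [ 0.3  -0.11  0.07]
0.153 [0.5297 0.0767 0.1528] [ 0.4  0.8 -2.4] [ 0.27 -0.07  0.11]
0.15 [0.5298 0.0767 0.1498] [ 0.4  0.3 -4.1] [ 0.27 -0.07  0.05]
0.147 [0.5298 0.0767 0.1468] [ 0.5  1.5 -2.5] [ 0.22 -0.11  0.04]
0.144 [0.5294 0.0769 0.1447] [-5.3  0.2  9. ] [0.37 0.78 0.09]
13.0833
```

It seated at TCP z of about 0.145, against 0.147 expected, with only small side forces. Now release, back off upward and check.

Run:
```python
from h import *
manip.command_gripper(.045); manip.hold(.4)
p=np.array(manip.get_position()); manip.servo_line(p+[0,0,.06],rate=.15); print(manip.get_time(),manip.get_contact_force())
p=p+[0,0,.06]
manip.servo_line(p-.0*ex+.07*ey+[0,0,.02],rate=.25)
C={n:cam(n) for n in('scene','top')}; s,t=C['scene'],C['top']
for n in C: np.save(n+'5.npy',C[n],allow_pickle=True)
def z(im,x,y,w,h): return cv2.resize(im[y:y+h,x:x+w],(400,300),interpolation=cv2.INTER_CUBIC)
cv2.imwrite('pics/a5.png',cv2.cvtColor(np.hstack([z(s['image'],260,190,160,120),z(t['image'],240,160,200,150)]),cv2.COLOR_RGB2BGR))
print(manip.get_time())
```

```text
14.4667 [ 0.43244168 -0.23547632  0.80649105]
15.0083
```

View pics/a5.png

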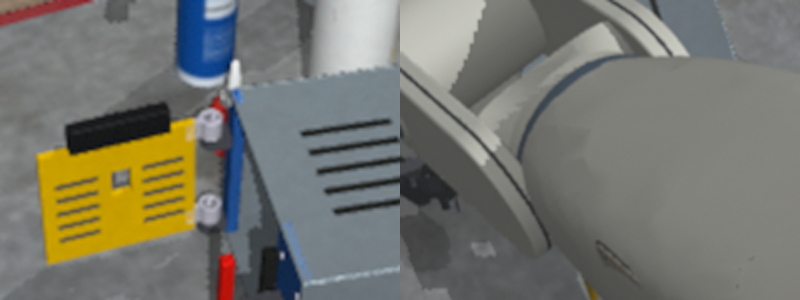

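The gate is hung: both eyes are down on their brackets and it stands about 90° open. Now I'll push it shut from outside with closed fingers.

Run:
```python
from h import *
o=rv(frame(-ex,[0,0,-1])); H3=np.append(H,0); Z=np.array([0,0,1.])
def pt(deg,gap,r=.088):
    t=np.deg2rad(deg); gy=np.cos(t)*ey+np.sin(t)*ex; n=-np.cross(gy,Z)
    return H3-r*gy+n*(.006+gap+.0145*abs(n@ey)+.011*abs(n@ex))+.143*Z
manip.command_gripper(0.)
q=pt(90,.03); manip.servo_line(q+.06*Z,o,rate=.25); manip.servo_line(q,rate=.2)
f0=np.array(manip.get_contact_force()); print(f0)
for d in list(range(90,-1,-10)):
    manip.servo_line(pt(d,.0),rate=.12); f=np.array(manip.get_contact_force())-f0; print(d,np.round(f,1))
    if np.abs(f).max()>15: break
for g in (-.002,-.004,-.006):
    if np.abs(f).max()>4: break
    manip.servo_line(pt(0,g),rate=.05); f=np.array(manip.get_contact_force())-f0; print(g,np.round(f,1))
print(manip.get_time())
c=cam('scene'); np.save('scene6.npy',c,allow_pickle=True); c=cam('wrist'); np.save('w6.npy',c,allow_pickle=True)
```

```text
[0.34352501 0.49833766 0.62994944]
90 [-0.4 -0.2 -1.2]
80 [-0.2 -0.7  4.6]
70 [ 1.1 -0.2  4.9]
60 [ 1.4 -0.8  5.2]
50 [2.7 1.3 5.4]
40 [-1.6 -0.8 -0.7]
30 [-0.3  0.8 -0.6]
20 [-0.2  0.6 -0.7]
10 [-0.4 -0.6 -0.3]
0 [-0.4 -0.5 -0.4]
-0.002 [-4.7  0.3 -0.2]
19.45
```

Run:
```python
from h import *
L=lambda n:np.load(n+'.npy',allow_pickle=True).item()
s,w=L('scene6')['image'],L('w6')['image']
def z(im,x,y,w,h): return cv2.resize(im[y:y+h,x:x+w],(400,300),interpolation=cv2.INTER_CUBIC)
cv2.imwrite('pics/a6.png',cv2.cvtColor(np.hstack([z(s,290,210,160,120),z(w,140,180,360,270)]),cv2.COLOR_RGB2BGR))
```

```text
(no output)
```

View pics/a6.png

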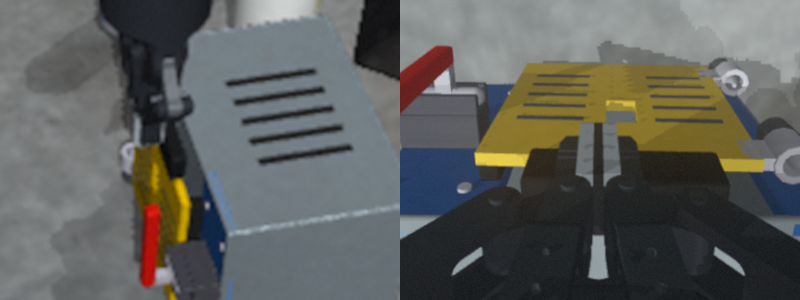

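The wrist view shows the gate parallel to the cage front, with both eyes still on the pins and its free edge behind the bolt line. I'll check against the predicted pixels, then push the bolt home.

Run:
```python
from h import *
c=np.load('w6.npy',allow_pickle=True).item(); H3=np.append(H,0)
Y=lambda y,x,z:H3+y*ey+x*ex+np.array([0,0,z])
for n,P in (('free top',Y(-.138,-.003,.132)),('hinge top',Y(-.014,-.003,.132)),('free bot',Y(-.138,-.003,.012)),('hinge bot',Y(-.014,-.003,.012)),('upper eye top',Y(0,0,.132))):
    q=proj(c,P); print(n,np.round(q),'crop',np.round([400+(q[0]-140)/.9,(q[1]-180)/.9]))
```

```text
free top [208. 322.] crop [476. 158.]
hinge top [472. 322.] crop [769. 157.]
free bot [251. 240.] crop [523.  66.]
hinge bot [412. 240.] crop [702.  66.]
upper eye top [501. 327.] crop [801. 163.]
```

Run:
```python
from h import *
Z=np.array([0,0,1.]); p=np.array(manip.get_position())
manip.servo_line(p-.03*ex,rate=.2); manip.servo_line(p-.03*ex+.08*Z,rate=.25)
h=np.array([.5392,-.0935,.147])-.004*ex
b=lambda g:h+(-.0195+g)*ey
manip.servo_line(b(-.02)+.08*Z,rate=.25); manip.servo_line(b(-.02),rate=.2)
f0=np.array(manip.get_contact_force()); print(f0,manip.get_time())
manip.servo_line(b(-.004),rate=.1)
for g in np.arange(0,.041,.003):
    manip.servo_line(b(g),rate=.06); f=(np.array(manip.get_contact_force())-f0); print(round(g,3),np.round([f@ex,f@ey,f[2]],1))
    if abs(f@ey)>7: break
print(manip.get_time())
manip.servo_line(b(g-.02),rate=.15); c=cam('wrist'); np.save('w7.npy',c,allow_pickle=True)
manip.servo_line(b(-.02)-.03*ex+.02*Z,rate=.25); manip.servo_line(b(-.02)-.03*ex+.10*Z,rate=.25)
s=cam('scene')
def z(im,x,y,w,h): return cv2.resize(im[y:y+h,x:x+w],(400,300),interpolation=cv2.INTER_CUBIC)
cv2.imwrite('pics/a7.png',cv2.cvtColor(np.hstack([z(s['image'],290,210,160,120),z(c['image'],140,180,360,270)]),cv2.COLOR_RGB2BGR))
np.save('s7.npy',s,allow_pickle=True)
```

```text
[-0.07122812  0.17748767  0.4925187 ] 21.4917
0.0 [ 0.  0. -1.]
0.003 [ 0.1  0.1 -0.6]
0.006 [ 0.4 -0.7 -0.6]
0.009 [-0.1 -0.8 -0.2]
0.012 [-0.2  0.1  0.5]
0.015 [-0.7 -1.  -0.4]
0.018 [-0.5 -0.8 -0.6]
0.021 [-0.1  0.4 -1.2]
0.024 [-0.7 -1.1 -1.7]
0.027 [  0.1 -14.4   0.5]
24.3
```

View pics/a7.png

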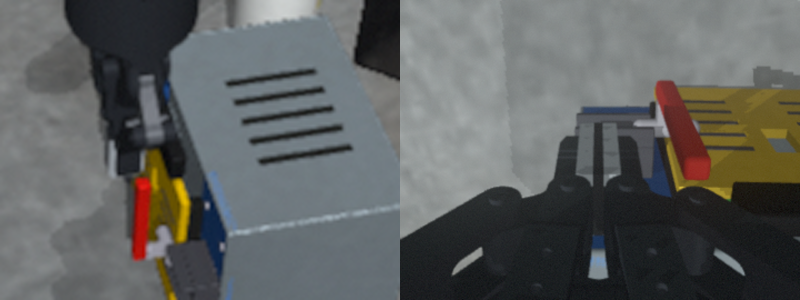

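The red handle now stands in front of the gate's free edge, at crop (690,130), and the gate is still shut. The bolt stopped hard after about 26 mm. I'll check this numerically before handing in.

Run:
```python
from h import *
c=np.load('w7.npy',allow_pickle=True).item(); H3=np.append(H,0)
h=c['image'].astype(int); m=((h[...,0]>120)&(h[...,1]<60)&(h[...,2]<60)).astype(np.uint8)
n,l,st,ce=cv2.connectedComponentsWithStats(m); i=1+st[1:,4].argmax(); ys,xs=np.where(l==i); k=ys>ys.max()-8
u,v=xs[k].mean(),ys[k].mean(); P=plane(c,u,v,.16); r=P-H3; print('handle top',u,v,P,'cage x',r@ex-.079,'y',r@ey+.085)
r0=np.array([.5392,-.0935,0])-H3; print('before y',r0@ey+.085)
for y in (-.138,-.1): print(np.round(proj(c,H3+y*ey-.003*ex+[0,0,.132])))
h=c['image'][...,:].astype(int); print('yellow min col at row',[(r,np.where((h[r,:,0]>140)&(h[r,:,2]<60)&(h[r,:,1]>100))[0][:1]) for r in (344,348,352)])
print(manip.get_time(),manip.get_width(),manip.get_contact_force())
```

```text
handle top 407.20710059171597 337.3905325443787 [ 0.54581219 -0.06986618  0.16      ] cage x -0.1095974254321762 y -0.05589392488424995
before y -0.08035169246444461
[396. 353.]
[472. 352.]
yellow min col at row [(344, array([388])), (348, array([389])), (352, array([423]))]
25.4833 -0.00016087369152726486 [-0.89131672 -0.4929671  -0.45722143]
```

```bash
python3 -c "
from h import *
manip.hold(.3); print(manip.sign_off())"
```

```text
the job is handed in; nothing more can be done
None
```

The gate is hung on both pins and swung shut, the bolt was pushed to its hard stop in front of it, and the job was handed in at about 26 s of the 58 s; no pass or fail verdict was returned.

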